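File a pull-tested book by the peak pointer, then zero the tester

TASK

The peak pointer on the pull tester still shows how strong the grey book's binding was: it stands in the sector marked with one, two or three dots. Leave the pointer alone at first and slide the book, flat on the mat, straight into the sorting tray with that same number of studs until it is fully home against the back block (if the pointer lies over a line between two sectors, either of those two trays will do). Then turn the peak pointer back to its zero stop for the next test, leaving the other things on the bench where they are.

Things in the scene. Friction and masses are not known exactly. Their poses are not given: they have to be found in the camera images.
- book: Grey book lying flat on the cutting mat in front of the trays, 110 mm (its x) x 90 mm (its y) x 24 mm thick, about 0.22 kg. Origin: centre of its underside. Too wide to grasp across: push it by its edges. Either short end may go first. The mat's top is at z = 2 mm.
- tray1: Fixed plywood tray with 1 dark stud on its back block; open above and at the front (-x), floor = the mat. Origin: on the mat, where the centre of the book's underside lies when home. Inside 112 mm wide (y); walls 4 thick, 18 high, x = -50 (mouth) to +55; back block 26 high, inner face at x = +55 mm. A book at home stands out 5 mm. Three trays side by side, 124 mm apart, in changing order.
- tray2: Fixed plywood tray with 2 dark studs on its back block; open above and at the front (-x), floor = the mat. Origin: on the mat, where the centre of the book's underside lies when home. Inside 112 mm wide (y); walls 4 thick, 18 high, x = -50 (mouth) to +55; back block 26 high, inner face at x = +55 mm. A book at home stands out 5 mm. Three trays side by side, 124 mm apart, in changing order.
- tray3: Fixed plywood tray with 3 dark studs on its back block; open above and at the front (-x), floor = the mat. Origin: on the mat, where the centre of the book's underside lies when home. Inside 112 mm wide (y); walls 4 thick, 18 high, x = -50 (mouth) to +55; back block 26 high, inner face at x = +55 mm. A book at home stands out 5 mm. Three trays side by side, 124 mm apart, in changing order.
- tester: Fixed pull tester: grey housing 170 (x) x 160 (y) x 50 mm, round white dial of 160 mm on top (face 55 mm above the origin, knob in its middle), low page clamp 85 to 145 mm in +x, up to 100 mm high. Origin: under the dial's centre, on the mat. Black lines part three sectors, marked near the rim with one, two and three dots.
- peak (a joint): Peak pointer with reset knob, rad. 0 = zero stop (pointer along the tester's +y); grows clockwise from above, to 1.65. One-dot sector 0.30 to 0.70, two dots 0.70 to 1.10, three dots 1.10 to 1.55; it lies over a line within 0.08 of it. Starts in one of the sectors, stays where left; turning takes 0.03 N m.
- peak_grip (a point): On the knob's axis at the height to grip, 30 mm above the dial. The knob is an upright bar 14 mm thick (x of this frame), 44 mm long (y), 9 to 41 mm above the dial; the flat steel pointer continues it along +y to 55 mm from the axis, 5 to 8 mm above the dial.
- peak_tip (a point): Tip of the pointer, 55 mm from the knob's axis.
- weight: Bystander: brass paste-down weight with a small top knob, 52 mm across, 60 mm high, standing. Origin at its underside.
- tub: Bystander: white glue tub with a blue lid, 90 mm across, 110 mm high, standing. Origin at its underside.
- folder: Bystander: ivory bone folder, 160 mm long, 22 wide, 6 thick, lying along its x axis. Origin at its underside.
- ruler: Bystander: steel ruler, 300 mm long (along its y), 30 wide, 4 thick, lying behind the trays. Origin at its underside.
- volumes: Bystander: two finished books lying one on the other, 140 x 100 mm, 46 mm high. Origin at its underside.
- awl: Bystander: awl with a wooden handle, 140 mm long, lying along its x axis. Origin at its underside.
- brushpot: Bystander: white pot of brushes, 68 mm across, 85 mm high, 180 mm with the brushes. Origin at its underside.
Not all that is in view belongs to the job. What is shaped like the tray1 but yellow is not meant.

How it is judged:
By the outcome, as a careful person would: the job done as asked, in the order asked, and still so for the second after the job is handed in, with the robot touching nothing.
It also fails if it takes over 54 s, if anything falls off the work surface, if the arm or the gripper's body presses on something with over 40 N, if the wrist force passes 120 N, or if a joint passes its speed limit or range.

ROBOT

A 6-joint arm with a two-finger parallel gripper is mounted at the origin on the work surface. World frame = base frame: x ahead of the robot, y to its left, z up, the work surface at z = 0. Lengths are in mm, angles in rad, forces in N, time in s.
With the tool pointing down it reaches from about 350 to 775 mm from the base axis. Payload 7.3 kg.
Tool frame: the origin (TCP) lies at the centre of the arm's flange, where the gripper is bolted on; the fingertips stand 178 mm ahead of it and the grasp point (between the pads) lies 159 mm ahead of it; z points along the fingers, y is the direction in which the jaws open and shut (so a half turn about z gives the same grasp; the last joint's range is limited). The gripper opens to 92 mm and grips with 3 to 60 N. Pads are 19 mm wide; open, the fingers measure 130 mm over their backs; the gripper's body (75 mm by 190 mm) begins 47 mm behind the grasp point.
Start: joints at [0.985, 0.342, 1.524, -0, 1.275, -0.146], TCP at [223.503, 475.052, 404.741] pointing down, gripper open.
Joint ranges: [-2.53, 2.53], [-0.77, 2.02], [0.04, 2.7], [-1, 4.14], [0.28, 2.66], [-3.11, 3.11]. Speed limits (rad/s): [2.57, 2.57, 3.14, 3.14, 3.14, 3.14].

INTERFACE

Orientations are given as [roll, pitch, yaw] about the fixed x, y, z axes, in that order (R = Rz(yaw) Ry(pitch) Rx(roll)).
In Python, from plant import get_obs, capture, close_job gives the robot as it stands. The module is installed in compiled form; this text tells all that it offers.
- The arm moves only by the shell command python3 -m pendant 'ROWS'. ROWS is JSON, a list of rows, each a list of 3 entries, a list of its own where there are three numbers: the shift along the tool's x, y, z in m, then the turn, a rotation vector about the tool's x, y, z in rad, then the finger opening in m, from 0 to 0.0918. In form: [[[tx, ty, tz], [wx, wy, wz], fingers], ...]. A call has 1 to 10 rows; each row is the pose to reach, as a shift and turn from the pose commanded when the call began, along the tool's axes at that moment; what a row does not reach only later rows make up. A row lasts 1/12 s, in which the tool goes at most 41.7 mm and 7.16 degrees, less where a joint would pass 70% of its speed; a pose out of reach is approached as far as the arm can. A call with a gripper value outside its range is refused whole. The fingers move at their own pace and stop on an object; the grip force is fixed at half the most. Time passes only in rows, so rows that repeat a pose let the fingers close. It gives the time, the measured TCP pose, the force and the opening at its end, in the units of the state.
- get_obs(): the state, without advancing time (a new reading comes with each control period).
- capture(name): name is "side" or "top" or "wrist"; returns a dict with "color" (400x640x3 uint8, red, green, blue), "mtx" (3x3 intrinsics, pixels), "rvec" (rotation vector, rad) and "tvec" (3), from world to camera coordinates, as OpenCV has them. Camera axes: x right, y down, z forward; pixel columns grow to the right and rows downward; lengths in mm; the calibration is good to about 2 mm. The wrist camera is an equidistant fisheye: a pixel r from the principal point sees the ray r / f radians off the axis. A picture is of the moment at which its call begins. There is no depth.
- close_job(): hands the job in, once; it reports no verdict.
The state is a dict: "time": time; "joint_positions": joint angles; "dq": joint speeds; "tau": joint torques, N m; "tool_pos": TCP position; "tcp_rot": TCP orientation; "contact_force": force on the tool from outside, world axes, zero at the start; "moment": the same for the moment, N m; "grip_width": finger opening in mm.
Only numpy, scipy, OpenCV 4.12 (cv2) and the standard library are available. Lean on these libraries where they do the work, as an engineer would, in place of code of your own. Each camera call takes 0.05 s, during which the arm holds its last target. There are 200 camera calls.

## Working session

There is one attempt and no reset: what is moved stays moved. The work goes in short steps, Python scripts to look and compute and a shell command to move; the robot and the scene stay as the last step left them, time stands still between calls to the robot, and variables do not carry over. Pictures are saved under pics/ and viewed, about 8 in all and at most 12, crops included, and the job is handed in when it is done.

```bash
mkdir -p pics; cat > h.py <<'E'
import numpy as np, cv2
from plant import get_obs, capture
def snap(n,f):
    c=capture(n); cv2.imwrite('pics/'+f+'.png',c['color'][:,:,::-1]); np.savez('pics/'+f+'.npz',**c); return c
def load(f): return dict(np.load('pics/'+f+'.npz'))
def ray(c,px):
    K=c['mtx'];R=cv2.Rodrigues(np.array(c['rvec'],float))[0];t=np.array(c['tvec'],float).ravel()
    d=np.linalg.inv(K)@np.array([px[0],px[1],1.]); return -R.T@t, R.T@d
def onz(c,px,z):
    o,d=ray(c,px); return np.round(o+d*(z-o[2])/d[2],1)
def tri(c1,p1,c2,p2):
    A=[];b=[]
    for c,p in((c1,p1),(c2,p2)):
        o,d=ray(c,p);d/=np.linalg.norm(d);M=np.eye(3)-np.outer(d,d);A.append(M);b.append(M@o)
    return np.round(np.linalg.lstsq(np.vstack(A),np.hstack(b),rcond=None)[0],1)
E
python3 - <<'E'
from h import *
for n in('top','side'):
    c=snap(n,n+'0'); print(n,c['mtx'].tolist(),ray(c,(320,200)))
o=get_obs();print(o)
E
```

```text
top [[484.6957758251969, 0.0, 315.5872252679216], [0.0, 484.6957758251969, 199.13562024847778], [0.0, 0.0, 1.0]] (array([ 400.54244802,  -23.76344343, 1436.79257314]), array([ 0.07760009,  0.00400116, -0.9970197 ]))
side [[378.0408902080026, 0.0, 319.27802355757507], [0.0, 378.0408902080026, 193.40112251340597], [0.0, 0.0, 1.0]] (array([ 205.51092911, -750.26684148,  872.22793137]), array([ 0.26038143,  0.63979664, -0.72330499]))
{'time': 0.1, 'joint_positions': array([ 9.84980427e-01,  3.42633492e-01,  1.52486878e+00, -1.29742529e-05,
        1.27539632e+00, -1.45964262e-01]), 'dq': array([ 2.26056936e-04, -3.84012066e-04, -2.88066253e-03,  7.47648400e-05,
        2.02462311e-04, -3.75937060e-04]), 'tau': array([ 1.68677190e-03, -4.32008529e+01, -2.44692868e+01,  7.18220067e-02,
        5.27566276e-02, -5.88615740e-05]), 'tool_pos': array([223.45190381, 474.9536095 , 404.14285195]), 'tcp_rot': array([-3.14029879e+00, -1.77669527e-04,  2.70174469e+00]), 'contact_force': array([ 0.33146939,  0.19096301, -0.14220434]), 'moment': array([ 0.03437521, -0.0159751 , -0.0208568 ]), 'grip_width': 91.41824962761001}
```

View pics/top0.png

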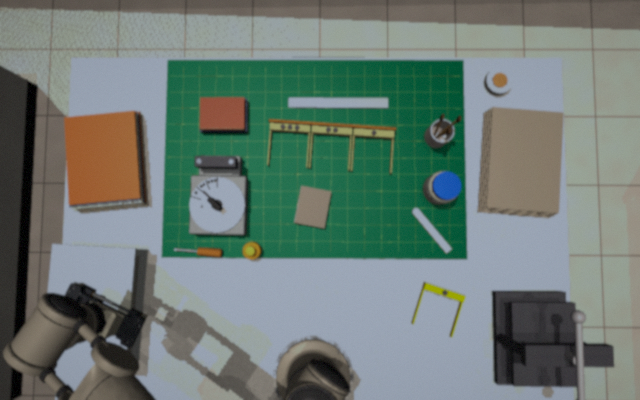

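View pics/side0.png

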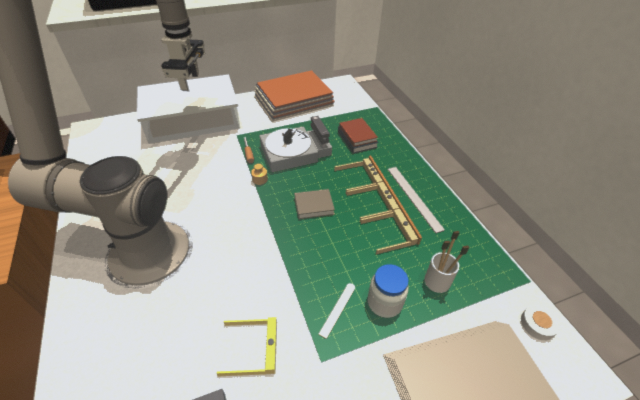

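Top view (up = +x, left = +y): book at about (313,207), trays with their mouths facing down and studs 3, 2, 1 from left to right, dial at about (217,204). I'll enlarge the crops next.

```bash
python3 - <<'E'
from h import *
a=cv2.imread('pics/top0.png')
x=cv2.resize(a[108:238,265:401],None,fx=4.3,fy=4.3,interpolation=cv2.INTER_CUBIC)
b=cv2.resize(a[150:240,185:250],None,fx=6,fy=6,interpolation=cv2.INTER_CUBIC)
s=cv2.imread('pics/side0.png')
cv2.imwrite('pics/c1.png',x); 
s=cv2.resize(s[110:175,250:335],None,fx=4.6,fy=4.6,interpolation=cv2.INTER_CUBIC)
w=np.zeros((540,800,3),np.uint8);w[:540,:390]=b;w[:s.shape[0],400:400+s.shape[1]]=s[:, :400];cv2.imwrite('pics/c2.png',w)
E
```

```text
(no output)
```

View pics/c1.png

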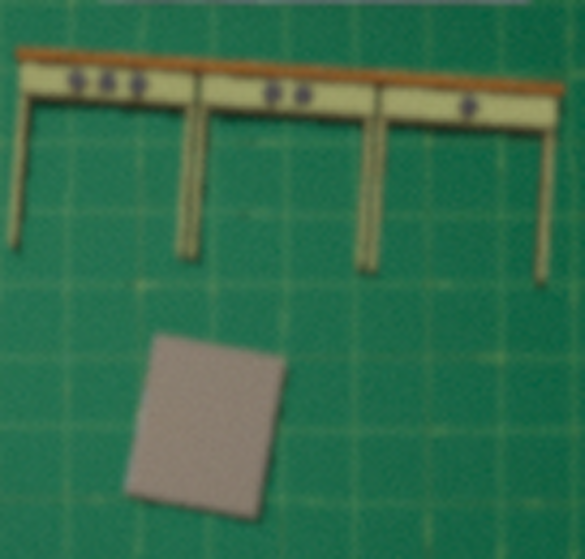

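View pics/c2.png

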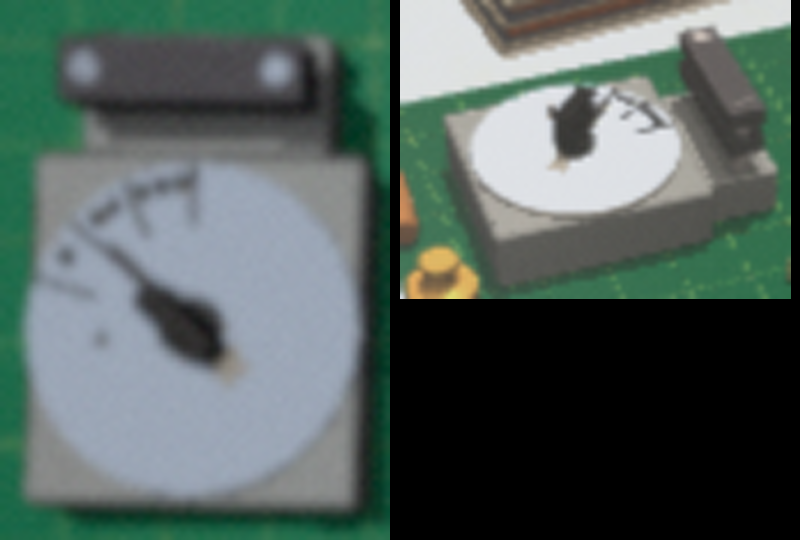

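```bash
python3 - <<'E'
from h import *
t=load('top0');s=load('side0')
p=lambda x,y:(265+(x+.5)/4.3-.5,108+(y+.5)/4.3-.5)
q=lambda x,y:(185+(x+.5)/6-.5,150+(y+.5)/6-.5)
bk=[onz(t,p(*a),26) for a in((155,334),(286,358),(258,520),(126,494))]
print('book',bk,np.mean(bk,0)); e=bk[0]-bk[3];e2=bk[1]-bk[2];print(np.arctan2(e[1],e[0]),np.arctan2(e2[1],e2[0]),[np.linalg.norm(bk[i]-bk[i-1]) for i in range(4)])
for n,a in dict(backL=(20,64),backR=(560,93),fL=(24,100),fR=(555,130)).items(): print(n,onz(t,p(*a),28))
for n,a in dict(m1=(14,248),m2a=(181,258),m2b=(194,260),m3a=(362,270),m3b=(373,271),m4=(540,284)).items(): print(n,onz(t,p(*a),20))
c=onz(t,q(192,328),57);print('dial',c)
for n,a,z in(('l0',(40,277),57),('l0b',(95,297),57),('l1',(77,224),57),('l2',(128,185),57),('l2b',(150,237),57),('l3',(196,170),57),('l3b',(194,222),57),('tip',(100,240),63.5),('tipb',(140,287),63.5)):
    v=onz(t,q(*a),z)-c; print(n,v,np.arctan2(v[0],v[1]))
hx=[onz(t,q(*a),52) for a in((38,157),(365,157),(360,508),(25,500))];print('housing',hx)
E
```

```text
book [array([553.2,  38.8,  26. ]), array([537.3, -50.5,  26. ]), array([427.2, -32. ,  26. ]), array([444.3,  57.4,  26. ])] [490.5     3.425  26.   ]
-0.1691665129373683 -0.16647396010213636 [np.float64(110.4770111833227), np.float64(90.7044651602114), np.float64(111.64345032289172), np.float64(91.02071192865941)]
backL [739.2 133.2  28. ]
backR [ 720.3 -237.3   28. ]
fL [714.1 130.1  28. ]
fR [ 694.6 -233.7   28. ]
m1 [612.8 136.4  20. ]
m2a [606.4  21.6  20. ]
m2b [605.   12.7  20. ]
m3a [ 598.6 -102.4   20. ]
m3b [ 598.  -109.9   20. ]
m4 [ 589.5 -224.    20. ]
dial [494.2 277.6  57. ]
l0 [24.  73.3  0. ] 0.3164205515699096
l0b [14.6 46.7  0. ] 0.303006789856933
l1 [49.5 56.3  0. ] 0.7212142340296674
l2 [68.4 32.2  0. ] 1.1308129385731638
l2b [43.5 21.1  0. ] 1.1191740400491015
l3 [75.8 -0.2  0. ] 1.5734348430994078
l3b [50.8  0.2  0. ] 1.5668593392619399
tip [41.3 43.4  6.5] 0.7606098533601491
tipb [18.9 23.8  6.5] 0.6711438354360106
housing [array([576.6, 354.8,  52. ]), array([577.3, 197.2,  52. ]), array([409.1, 196.6,  52. ]), array([411.9, 356.6,  52. ])]
```

```bash
cat >> h.py <<'E'
def go(x,y,z,yaw):
    from scipy.spatial.transform import Rotation as Ro
    o=get_obs(); R=Ro.from_euler('xyz',o['tcp_rot']); yc=o['tcp_rot'][2]
    d=np.array([x,y,z])-o['tool_pos']
    c,s=np.cos(yc),np.sin(yc)
    print('shift',np.round([(c*d[0]+s*d[1])/1e3,(s*d[0]-c*d[1])/1e3,-d[2]/1e3],4),'wz',round(-((yaw-yc+np.pi)%(2*np.pi)-np.pi),3),'t',o['time'])
E
python3 - <<'E'
from h import *
snap('wrist','w0'); go(498,95,260,1.403)
E
```

```text
shift [-0.4102 -0.2269  0.1442] wz 1.299 t 0.15
```

View pics/w0.png

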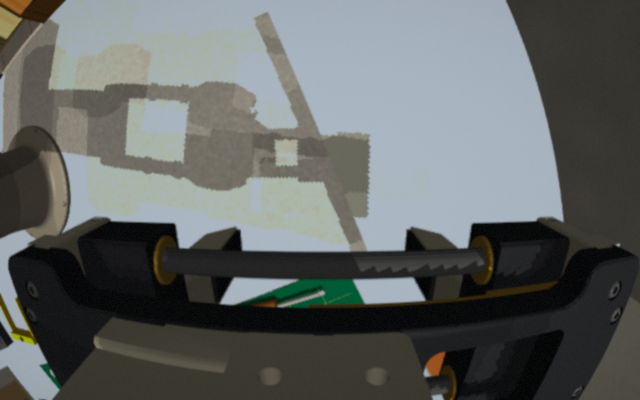

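The gripper hides the dial here: the camera looks out on the tool's +x side. The side-push stance will face the dial, so I go there now.

```bash
python3 -m pendant '[[[-0.41,-0.227,0.104],[0,0,1.3],0.045],[[-0.41,-0.227,0.104],[0,0,1.3],0.045],[[-0.41,-0.227,0.104],[0,0,1.3],0.045],[[-0.41,-0.227,0.104],[0,0,1.3],0.045],[[-0.41,-0.227,0.104],[0,0,1.3],0.045],[[-0.41,-0.227,0.104],[0,0,1.3],0.045],[[-0.41,-0.227,0.104],[0,0,1.3],0.045],[[-0.41,-0.227,0.104],[0,0,1.3],0.045],[[-0.41,-0.227,0.104],[0,0,1.3],0.045],[[-0.41,-0.227,0.104],[0,0,1.3],0.045]]'; python3 - <<'E'
from h import *
go(498,95,300,1.403)
E
```

```text
time: 0.98
tool_pos: [462.3, 143.4, 314.0]
tcp_rot: [-3.142, -0.0, 1.446]
contact_force: [0.0, 0.5, 0.6]
grip_width: 45.0
shift [-0.0436  0.0414  0.014 ] wz 0.043 t 0.9833
```

```bash
python3 -m pendant '[[[-0.044,0.041,0.014],[0,0,0.043],0.045],[[-0.044,0.041,0.014],[0,0,0.043],0.045],[[-0.044,0.041,0.014],[0,0,0.043],0.045],[[-0.044,0.041,0.014],[0,0,0.043],0.045]]'; python3 - <<'E'
from h import *
snap('wrist','w1');a=cv2.imread('pics/w1.png'); c=load('w1');print(c['mtx'].tolist(),ray(c,(320,200)))
# world->pixel of dial to centre the crop
R=cv2.Rodrigues(c['rvec'])[0]; 
for P in((494,278,57),(490,48,26)):
    v=R@np.array(P)+c['tvec'].ravel(); th=np.arctan2(np.hypot(v[0],v[1]),v[2]); u=c['mtx'][:2,2]+c['mtx'][0,0]*th*v[:2]/np.hypot(v[0],v[1]); print(P,u)
go(496,85,190,1.403)
E
```

```text
time: 1.32
tool_pos: [497.3, 95.8, 299.8]
tcp_rot: [-3.14, 0.0, 1.406]
contact_force: [-0.4, -0.1, -0.3]
grip_width: 44.9
[[309.70691628693146, 0.0, 323.05961952353863], [0.0, 309.70691628693146, 200.8939757571949], [0.0, 0.0, 1.0]] (array([508.84205762, 159.69878223, 279.85687249]), array([-0.05150639, -0.23674128, -0.97026109]))
(494, 278, 57) [278.18333189 -20.99479211]
(490, 48, 26) [323.33888551 254.29379919]
shift [-0.0117  0.0011  0.1101] wz 0.005 t 1.3667
```

View pics/w1.png

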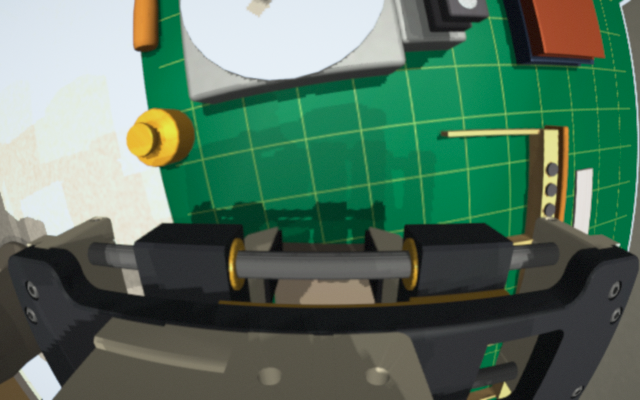

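The dial sits just above the frame (its centre would be at row -21). I back off a little for a proper look.

```bash
python3 -m pendant '[[[0.08,0,-0.06],[0,0,0],0.045],[[0.08,0,-0.06],[0,0,0],0.045],[[0.08,0,-0.06],[0,0,0],0.045],[[0.08,0,-0.06],[0,0,0],0.045]]'; python3 - <<'E'
from h import *
snap('wrist','w2');a=cv2.imread('pics/w2.png'); c=load('w2')
R=cv2.Rodrigues(c['rvec'])[0]
v=R@np.array((494,278,57.))+c['tvec'].ravel(); th=np.arctan2(np.hypot(v[0],v[1]),v[2]); u=c['mtx'][:2,2]+c['mtx'][0,0]*th*v[:2]/np.hypot(v[0],v[1]); print(u)
x0=int(u[0])-110;y0=max(0,int(u[1])-90);print(x0,y0)
cv2.imwrite('pics/c3.png',cv2.resize(a[y0:y0+170,x0:x0+230],None,fx=3.4,fy=3.4,interpolation=cv2.INTER_CUBIC))
go(497,92,260,1.403)
E
```

```text
time: 1.7
tool_pos: [509.6, 179.6, 363.7]
tcp_rot: [3.136, -0.003, 1.414]
contact_force: [-0.7, -0.3, -0.4]
grip_width: 45.1
[286.843586    93.79114667]
176 3
shift [-0.0869  0.0016  0.1018] wz 0.011 t 1.75
```

View pics/c3.png

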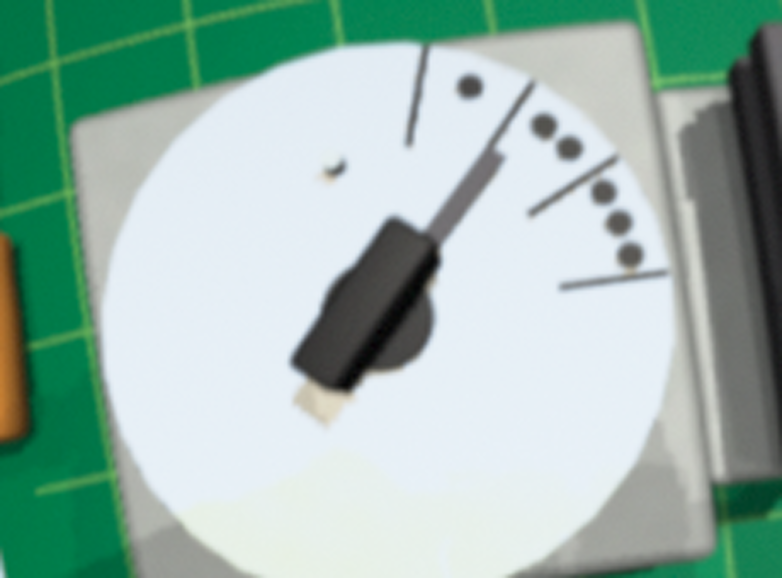

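The pointer lies practically on the one/two line, slightly to the two-dot side, so tray2 is right. Next I descend beside the book's +y edge.

```bash
python3 -m pendant '[[[-0.087,0.002,0.05],[0,0,0.011],0.045],[[-0.087,0.002,0.1],[0,0,0.011],0.045],[[-0.087,0.002,0.14],[0,0,0.011],0.045],[[-0.087,0.002,0.174],[0,0,0.011],0.045],[[-0.087,0.002,0.174],[0,0,0.011],0.045],[[-0.087,0.002,0.174],[0,0,0.011],0.045]]'; python3 - <<'E'
from h import *
go(499.6,57.1,188,1.403);go(490,15.7,188,1.514)
E
```

```text
time: 2.25
tool_pos: [496.3, 88.2, 182.2]
tcp_rot: [-3.136, 0.001, 1.397]
contact_force: [-0.6, -0.1, 0.2]
grip_width: 44.9
shift [-0.03    0.0086 -0.0058] wz -0.006 t 2.25
shift [-0.0725  0.0064 -0.0058] wz -0.117 t 2.25
```

```bash
python3 -m pendant '[[[-0.012,0.008,-0.006],[0,0,0],0.045],[[-0.022,0.008,-0.006],[0,0,0],0.045],[[-0.029,0.008,-0.006],[0,0,0],0.045],[[-0.034,0.008,-0.006],[0,0,-0.015],0.045],[[-0.04,0.008,-0.006],[0,0,-0.035],0.045],[[-0.047,0.007,-0.006],[0,0,-0.055],0.045],[[-0.054,0.007,-0.006],[0,0,-0.075],0.045],[[-0.061,0.007,-0.006],[0,0,-0.095],0.045],[[-0.068,0.006,-0.006],[0,0,-0.117],0.045],[[-0.0725,0.006,-0.006],[0,0,-0.117],0.045]]'; python3 -m pendant '[[[0,0,0],[0,0,0],0.045],[[0.02,0,0],[0,0,0],0.045],[[0.04,0,-0.05],[0,0,0],0.045],[[0.04,0,-0.08],[0,0,0],0.045],[[0.04,0,-0.08],[0,0,0],0.045]]'; python3 - <<'E'
from h import *
c=snap('top','top1');a=cv2.imread('pics/top1.png')
cv2.imwrite('pics/c4.png',cv2.resize(a[108:238,265:401],None,fx=4.3,fy=4.3,interpolation=cv2.INTER_CUBIC))
go(400,-36,270,3.085)
E
```

```text
time: 3.08
tool_pos: [490.6, 16.7, 192.5]
tcp_rot: [-3.141, -0.0, 1.516]
contact_force: [0.8, 1.1, -1.9]
grip_width: 45.4
time: 3.5
tool_pos: [495.4, 58.3, 278.7]
tcp_rot: [3.131, -0.001, 1.516]
contact_force: [1.8, 0.6, 1.3]
grip_width: 44.9
shift [-0.0989 -0.0894  0.0061] wz -1.569 t 3.55
```

View pics/c4.png

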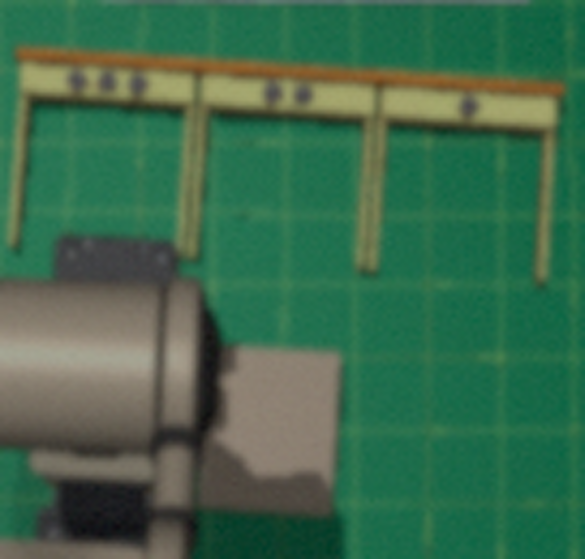

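```bash
python3 - <<'E'
from h import *
t=load('top1');p=lambda x,y:(265+(x+.5)/4.3-.5,108+(y+.5)/4.3-.5)
a=onz(t,p(342,352),26);b=onz(t,p(332,515),26);d=a-b;y=np.arctan2(d[1],d[0]);print(a,b,y,(a+b)[:2]/2+45*np.array([-np.sin(y),np.cos(y)]))
E
```

```text
[541.6 -88.5  26. ] [430.9 -81.9  26. ] -0.0595501037242261 [488.92817112 -40.27976626]
```

Book is now at about (489,-40), yaw -0.06, in line with tray2. I go behind its rear edge.

```bash
python3 -m pendant '[[[-0.097,-0.086,0],[0,0,-1.569],0.045],[[-0.097,-0.086,0],[0,0,-1.569],0.045],[[-0.097,-0.086,0],[0,0,-1.569],0.045],[[-0.097,-0.086,0],[0,0,-1.569],0.045],[[-0.097,-0.086,0],[0,0,-1.569],0.045],[[-0.097,-0.086,0],[0,0,-1.569],0.045],[[-0.097,-0.086,0],[0,0,-1.569],0.045],[[-0.097,-0.086,0],[0,0,-1.569],0.045],[[-0.097,-0.086,0],[0,0,-1.569],0.045],[[-0.097,-0.086,0],[0,0,-1.569],0.045]]'; python3 - <<'E'
from h import *
go(402,-35,188,3.085)
E
```

```text
time: 4.38
tool_pos: [401.8, -35.0, 271.7]
tcp_rot: [-3.141, -0.002, 2.739]
contact_force: [0.6, -0.3, 0.3]
grip_width: 44.7
shift [-0.0002  0.0001  0.0837] wz -0.346 t 4.3833
```

```bash
python3 -m pendant '[[[0,0,0.0],[0,0,-0.346],0.045],[[0,0,0.01],[0,0,-0.346],0.045],[[0,0,0.03],[0,0,-0.346],0.045],[[0,0,0.06],[0,0,-0.346],0.045],[[0,0,0.082],[0,0,-0.346],0.045],[[0,0,0.082],[0,0,-0.346],0.045],[[0,0,0.082],[0,0,-0.346],0.045]]'; python3 - <<'E'
from h import *
go(424.6,-36.5,189,3.085);go(582,-45,189,3.085)
E
```

```text
time: 4.97
tool_pos: [401.7, -34.9, 189.6]
tcp_rot: [3.141, -0.004, 3.079]
contact_force: [0.7, 0.1, 0.2]
grip_width: 45.0
shift [-0.023  -0.0001  0.0006] wz -0.006 t 4.9667
shift [-0.1806  0.0012  0.0006] wz -0.006 t 4.9667
```

```bash
python3 -m pendant '[[[-0.01,0,0],[0,0,-0.006],0.045],[[-0.02,0,0],[0,0,-0.006],0.045],[[-0.028,0,0],[0,0,-0.006],0.045],[[-0.036,0,0],[0,0,-0.006],0.045],[[-0.045,0,0],[0,0,-0.006],0.045],[[-0.055,0,0],[0,0,-0.006],0.045],[[-0.065,0,0],[0,0,-0.006],0.045],[[-0.075,0,0],[0,0,-0.006],0.045],[[-0.085,0,0],[0,0,-0.006],0.045],[[-0.095,0,0],[0,0,-0.006],0.045]]'; python3 - <<'E'
from h import *
c=snap('top','top2');a=cv2.imread('pics/top2.png')
cv2.imwrite('pics/c5.png',cv2.resize(a[108:238,265:401],None,fx=4.3,fy=4.3,interpolation=cv2.INTER_CUBIC))
go(580,-44,189,3.085)
E
```

```text
time: 5.8
tool_pos: [497.7, -40.9, 190.8]
tcp_rot: [3.141, -0.001, 3.086]
contact_force: [-2.6, 0.7, 2.2]
grip_width: 45.0
shift [-0.0805  0.0018  0.0021] wz 0.0 t 5.85
```

View pics/c5.png

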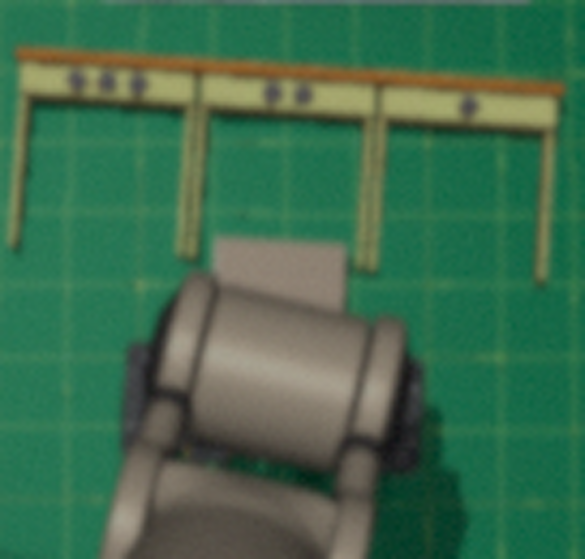

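Front edge runs (216,238)-(347,243), entering cleanly between the walls at columns 200 and 358. I continue to the back, gently at the end.

```bash
python3 -m pendant '[[[-0.01,0,0.001],[0,0,0],0.045],[[-0.02,0,0.001],[0,0,0],0.045],[[-0.03,0,0.001],[0,0,0],0.045],[[-0.04,0,0.001],[0,0,0],0.045],[[-0.05,0,0.001],[0,0,0],0.045],[[-0.06,0,0.001],[0,0,0],0.045],[[-0.067,0,0.001],[0,0,0],0.045],[[-0.073,0,0.001],[0,0,0],0.045],[[-0.077,0,0.001],[0,0,0],0.045],[[-0.08,0,0.001],[0,0,0],0.045]]';python3 -m pendant '[[[-0.002,0,0],[0,0,0],0.045],[[-0.004,0,0],[0,0,0],0.045]]'
```

```text
time: 6.68
tool_pos: [577.2, -45.4, 189.5]
tcp_rot: [3.141, -0.0, 3.086]
contact_force: [-2.8, 0.0, 1.1]
grip_width: 45.2
time: 6.85
tool_pos: [580.9, -45.6, 189.5]
tcp_rot: [3.141, -0.001, 3.086]
contact_force: [-3.3, -0.1, 1.5]
grip_width: 44.6
```

Not at the back yet; creep on until the force rises.

```bash
python3 -m pendant '[[[-0.001,0,0],[0,0,0],0.045],[[-0.002,0,0],[0,0,0],0.045],[[-0.003,0,0],[0,0,0],0.045]]';python3 -m pendant '[[[-0.001,0,0],[0,0,0],0.045],[[-0.002,0,0],[0,0,0],0.045]]'
```

```text
time: 7.1
tool_pos: [583.9, -45.8, 189.4]
tcp_rot: [3.141, -0.0, 3.085]
contact_force: [-2.8, -0.3, 2.2]
grip_width: 45.2
time: 7.27
tool_pos: [586.1, -45.9, 189.5]
tcp_rot: [3.141, 0.0, 3.085]
contact_force: [-2.9, 0.3, 1.8]
grip_width: 45.2
```

```bash
python3 -m pendant '[[[-0.001,0,0],[0,0,0],0.045],[[-0.002,0,0],[0,0,0],0.045]]'
```

```text
time: 7.43
tool_pos: [587.3, -46.0, 189.4]
tcp_rot: [3.141, -0.003, 3.086]
contact_force: [-9.5, 0.8, 5.5]
grip_width: 45.2
```

```bash
python3 -m pendant '[[[-0.001,0,0],[0,0,0],0.045],[[-0.001,0,0],[0,0,0],0.045],[[-0.001,0,0],[0,0,0],0.045]]'; python3 -m pendant '[[[0.015,0,0],[0,0,0],0.045],[[0.035,0,0],[0,0,0],0.045],[[0.05,0,-0.02],[0,0,0],0.045],[[0.05,0,-0.06],[0,0,0],0.07],[[0.05,0,-0.1],[0,0,0],0.07],[[0.05,0,-0.13],[0,0,0],0.07],[[0.05,0,-0.13],[0,0,0],0.07]]'; python3 - <<'E'
from h import *
# knob axis: top/bottom of knob bar in w2 crop and pointer; fisheye ray
c=load('w2')
def fr(px):
    R=cv2.Rodrigues(c['rvec'])[0];d=(np.array(px)-c['mtx'][:2,2])/c['mtx'][0,0];th=np.linalg.norm(d)
    v=np.array([*(np.sin(th)*d/th),np.cos(th)]);return -R.T@c['tvec'].ravel(),R.T@v
def z(cp,h):
    o,d=fr((176+(cp[0]+.5)/3.4-.5,3+(cp[1]+.5)/3.4-.5));return np.round(o+d*(h-o[2])/d[2],1)
for n,p,h in(('l0a',(427,45),57),('l0b',(408,145),57),('l1a',(533,82),57),('l1b',(492,150),57),('l2a',(617,157),57),('l2b',(529,214),57),('l3a',(667,271),57),('l3b',(560,287),57),('knobtopA',(396,222),98),('knobtopB',(304,352),98),('kR1',(437,258),98),('kR2',(341,380),98),('tip',(493,153),63.5),('dialL',(103,320),57),('dialR',(675,330),57),('dialT',(400,42),57)):print(n,z(p,h))
go(491,275,300,0.85)
E
```

```text
time: 7.68
tool_pos: [587.7, -46.0, 189.3]
tcp_rot: [3.141, -0.005, 3.086]
contact_force: [-9.7, -0.0, 7.5]
grip_width: 45.0
time: 8.27
tool_pos: [540.9, -43.6, 326.3]
tcp_rot: [-3.139, 0.014, 3.086]
contact_force: [0.9, 0.2, 0.6]
grip_width: 66.9
l0a [518.6 351.4  57. ]
l0b [509.1 322.6  57. ]
l1a [545.4 335.5  57. ]
l1b [531.3 317.3  57. ]
l2a [564.5 310.6  57. ]
l2b [538.3 297.7  57. ]
l3a [572.9 277.   57. ]
l3b [543.3 276.3  57. ]
knobtopA [505.2 293.1  98. ]
knobtopB [479.1 266.5  98. ]
kR1 [513.2 282.9  98. ]
kR2 [486.6 258.3  98. ]
tip [531.2 314.8  63.5]
dialL [416.4 291.8  57. ]
dialR [572.6 260.5  57. ]
dialT [511.4 353.8  57. ]
shift [0.0677 0.3153 0.0263] wz 2.236 t 8.2667
```

```bash
python3 -m pendant '[[[0.067,0.316,0.02],[0,0,2.25],0.07],[[0.067,0.316,0.02],[0,0,2.25],0.07],[[0.067,0.316,0.02],[0,0,2.25],0.07],[[0.067,0.316,0.02],[0,0,2.25],0.07],[[0.067,0.316,0.02],[0,0,2.25],0.07],[[0.067,0.316,0.02],[0,0,2.25],0.07],[[0.067,0.316,0.02],[0,0,2.25],0.07],[[0.067,0.316,0.02],[0,0,2.25],0.07],[[0.067,0.316,0.02],[0,0,2.25],0.07],[[0.067,0.316,0.02],[0,0,2.25],0.07]]'; python3 - <<'E'
from h import *
c=snap('top','top3');a=cv2.imread('pics/top3.png')
cv2.imwrite('pics/c6.png',cv2.resize(a[108:238,265:401],None,fx=4.3,fy=4.3,interpolation=cv2.INTER_CUBIC))
s=load('side0'); w=load('w2')
# knob height: side ray of knob top end vs vertical axis at measured centre
o,d=ray(s,(250+180/4.6,110+92/4.6)); k=((np.array([496,276])-o[:2])@d[:2])/(d[:2]@d[:2]); print('knob top along side ray',o+k*d)
go(495.5,276,300,0.83)
E
```

```text
time: 9.1
tool_pos: [488.9, 280.1, 298.7]
tcp_rot: [3.14, -0.001, 1.928]
contact_force: [-0.3, 0.4, 0.4]
grip_width: 70.5
knob top along side ray [501.26420436 274.48069341 103.58293923]
shift [-0.0044  0.005  -0.0012] wz 1.09 t 9.15
```

View pics/c6.png

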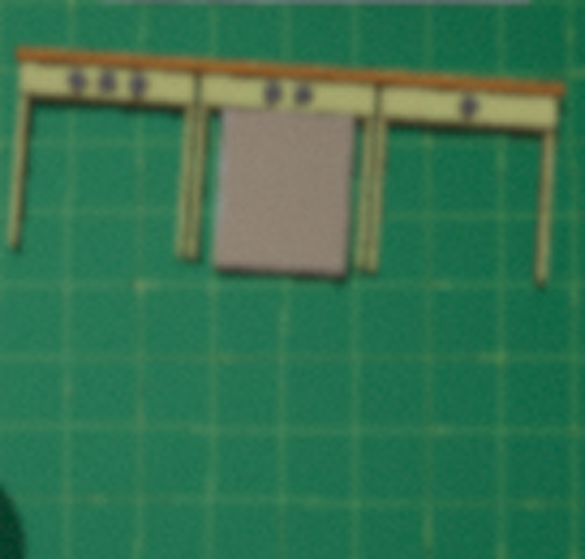

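The book's far edge lies flush on tray2's back block (row 110), squarely between the walls, and the near edge stands out slightly. Now the knob: height agrees (~100 mm top), so I rotate above it and descend.

```bash
python3 -m pendant '[[[-0.004,0.005,0],[0,0,1.09],0.07],[[-0.004,0.005,0],[0,0,1.09],0.07],[[-0.004,0.005,0],[0,0,1.09],0.07],[[-0.004,0.005,0],[0,0,1.09],0.07],[[-0.004,0.005,0],[0,0,1.09],0.07],[[-0.004,0.005,0],[0,0,1.09],0.07],[[-0.004,0.005,0],[0,0,1.09],0.07],[[-0.004,0.005,0],[0,0,1.09],0.07],[[-0.004,0.005,0],[0,0,1.09],0.07],[[-0.004,0.005,0],[0,0,1.09],0.07]]'; python3 - <<'E'
from h import *
go(495.5,276,247,0.83); print(get_obs()['joint_positions'])
E
```

```text
time: 9.98
tool_pos: [496.4, 273.4, 299.2]
tcp_rot: [3.141, -0.001, 0.838]
contact_force: [-0.3, 0.2, -0.8]
grip_width: 70.0
shift [ 0.0013 -0.0024  0.0522] wz 0.008 t 9.9833
[ 3.68205057e-01  5.18724778e-01  1.55349859e+00 -5.36433015e-05
  1.06877400e+00  1.10083441e+00]
```

```bash
python3 -m pendant '[[[0.001,-0.002,0.02],[0,0,0.008],0.07],[[0.001,-0.002,0.04],[0,0,0.008],0.05],[[0.001,-0.002,0.052],[0,0,0.008],0.035],[[0.001,-0.002,0.052],[0,0,0.008],0.024],[[0.001,-0.002,0.052],[0,0,0.008],0.02],[[0.001,-0.002,0.052],[0,0,0.008],0.02]]'; python3 -m pendant '[[[0,0,0],[0,0,0],0.01],[[0,0,0],[0,0,0],0.01],[[0,0,0],[0,0,0],0.01],[[0,0,0],[0,0,0],0.01]]'; python3 -c "
from plant import get_obs
print(get_obs()['moment'])"
```

```text
time: 10.48
tool_pos: [495.7, 276.0, 248.2]
tcp_rot: [3.141, -0.001, 0.833]
contact_force: [-0.1, -0.0, 0.8]
grip_width: 41.4
time: 10.82
tool_pos: [494.6, 276.6, 248.1]
tcp_rot: [-3.139, -0.0, 0.831]
contact_force: [-11.7, 13.1, 7.9]
grip_width: 14.6
[ 2.22834935  2.08834877 -0.0435088 ]
```

Gripped at 14.6 mm with a 17 N side load from about 1 mm of off-centre; I shift to relieve it, then turn counter-clockwise.

```bash
python3 -m pendant '[[[0,-0.0015,0],[0,0,0],0.01],[[0,-0.0015,0],[0,0,-0.09],0.01],[[0,-0.0015,0],[0,0,-0.18],0.01],[[0,-0.0015,0],[0,0,-0.27],0.01],[[0,-0.0015,0],[0,0,-0.36],0.01],[[0,-0.0015,0],[0,0,-0.45],0.01],[[0,-0.0015,0],[0,0,-0.53],0.01],[[0,-0.0015,0],[0,0,-0.60],0.01],[[0,-0.0015,0],[0,0,-0.66],0.01],[[0,-0.0015,0],[0,0,-0.66],0.01]]'; python3 -c "
from plant import get_obs
print(get_obs()['moment'])"; python3 -m pendant '[[[0,0,0],[0,0,-0.02],0.01],[[0,0,0],[0,0,-0.04],0.01],[[0,0,0],[0,0,-0.04],0.01]]'; python3 -c "
from plant import get_obs
print(get_obs()['moment'])"
```

```text
time: 11.65
tool_pos: [493.7, 277.3, 248.1]
tcp_rot: [-3.142, -0.001, 1.494]
contact_force: [-3.5, 1.6, 6.0]
grip_width: 13.6
[0.20396413 0.67934192 0.01398423]
time: 11.9
tool_pos: [493.7, 277.3, 248.1]
tcp_rot: [-3.142, -0.001, 1.531]
contact_force: [-3.3, 2.4, 6.6]
grip_width: 13.6
[0.22199092 0.67927402 0.04825941]
```

```bash
for i in 1; do python3 -m pendant '[[[0,0,0],[0,0,-0.015],0.01],[[0,0,0],[0,0,-0.03],0.01],[[0,0,0],[0,0,-0.03],0.01]]'; python3 -c "
from plant import get_obs
print(get_obs()['moment'])"; done
```

```text
time: 12.15
tool_pos: [493.7, 277.3, 248.1]
tcp_rot: [-3.141, -0.001, 1.561]
contact_force: [-4.0, 0.8, 6.6]
grip_width: 13.7
[ 0.19746974  0.68432845 -0.02923477]
```

```bash
python3 -m pendant '[[[0,0,0],[0,0,-0.015],0.01],[[0,0,0],[0,0,-0.03],0.01],[[0,0,0],[0,0,-0.03],0.01]]'; python3 -c "
from plant import get_obs
print(get_obs()['moment'])"; python3 -m pendant '[[[0,0,0],[0,0,-0.015],0.01],[[0,0,0],[0,0,-0.03],0.01],[[0,0,0],[0,0,-0.03],0.01]]'; python3 -c "
from plant import get_obs
print(get_obs()['moment'])"
```

```text
time: 12.4
tool_pos: [493.8, 277.3, 248.1]
tcp_rot: [-3.141, -0.001, 1.589]
contact_force: [-3.9, 1.1, 6.2]
grip_width: 13.9
[ 0.09529593  0.703839   -0.51471386]
time: 12.65
tool_pos: [493.8, 277.3, 248.1]
tcp_rot: [-3.141, -0.001, 1.619]
contact_force: [-2.7, 1.5, 6.1]
grip_width: 13.8
[ 0.1745971   0.67350449 -0.74793097]
```

Torque jumped to 0.5–0.75 N m: that's the zero stop. I ease off to 1.59, open, and lift.

```bash
python3 -m pendant '[[[0,0,0],[0,0,0.03],0.01],[[0,0,0],[0,0,0.03],0.01],[[0,0,0],[0,0,0.03],0.02],[[0,0,0],[0,0,0.03],0.03],[[0,0,0],[0,0,0.03],0.05],[[0,0,0],[0,0,0.03],0.06],[[0,0,-0.02],[0,0,0.03],0.06],[[0,0,-0.06],[0,0,0.03],0.06],[[0,0,-0.1],[0,0,0.03],0.06],[[-0.03,0,-0.13],[0,0,0.03],0.06]]'; python3 -m pendant '[[[-0.04,0,-0.01],[0,0,0],0.06],[[-0.08,0,-0.02],[0,0,0],0.06],[[-0.11,0,-0.02],[0,0,0],0.06],[[-0.11,0,-0.02],[0,0,0],0.06],[[-0.11,0,-0.02],[0,0,0],0.06]]'; python3 - <<'E'
from h import *
a=snap('wrist','w3');a=cv2.imread('pics/w3.png'); c=load('w3')
R=cv2.Rodrigues(c['rvec'])[0]
v=R@np.array((494,278,57.))+c['tvec'].ravel(); th=np.arctan2(np.hypot(v[0],v[1]),v[2]); u=c['mtx'][:2,2]+c['mtx'][0,0]*th*v[:2]/np.hypot(v[0],v[1])
x0=max(0,int(u[0])-90);y0=max(0,int(u[1])-80);print(u,x0,y0)
w=cv2.resize(a[y0:y0+150,x0:x0+180],(480,400),interpolation=cv2.INTER_CUBIC)
snap('top','top4');t=cv2.imread('pics/top4.png')
b=cv2.resize(t[108:188,290:370],(310,310),interpolation=cv2.INTER_CUBIC);m=np.zeros((400,800,3),np.uint8);m[:,:480]=w;m[:310,490:]=b;cv2.imwrite('pics/c7.png',m)
E
```

```text
time: 13.48
tool_pos: [495.5, 250.2, 379.9]
tcp_rot: [3.138, -0.003, 1.595]
contact_force: [0.7, -0.3, 1.2]
grip_width: 58.9
time: 13.9
tool_pos: [498.0, 136.1, 397.2]
tcp_rot: [3.141, -0.0, 1.588]
contact_force: [0.4, 0.7, 0.2]
grip_width: 60.0
[320.75780794  51.14952997] 230 0
```

View pics/c7.png

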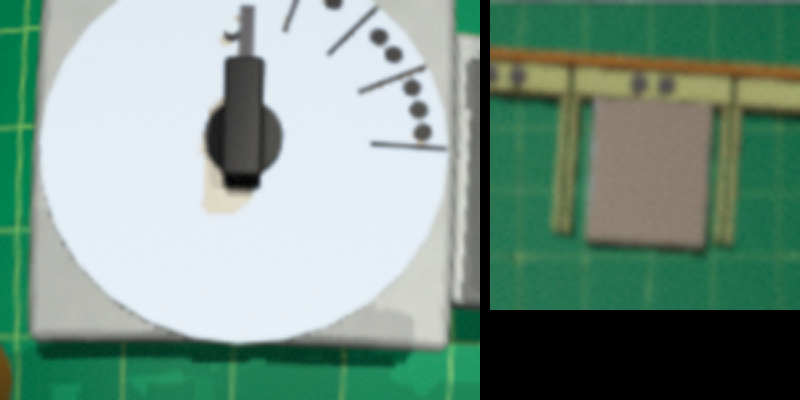

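The pointer rests against the stop pin (crop 235,30), pointing along the tester's +y. The book is home in the two-stud tray.

```bash
python3 -c "
from plant import *
print(get_obs()['time'],close_job())"
```

```text
the job is handed in; nothing more can be done
14.0 None
```

The book is home in tray2 (two studs), the peak pointer is back at its zero stop, and I handed the job in at 14.0 s.

- **Reading the pointer:** it lay almost exactly on the line between the one-dot and two-dot sectors, at about 0.72 rad. Either tray1 or tray2 would have done; I chose tray2.
- **Book:** I pushed it sideways into line with tray2, then pushed it straight in with two fingers until the force rose to about 10 N at the back block. The last top view shows it flush, square and between the walls.
- **Pointer:** I gripped the knob, turned it counter-clockwise until the torque jumped to 0.5–0.75 N m, then eased off and released. The last wrist view shows the pointer against the stop pin.
- **Other checks:** the largest wrist force I read was about 19 N, mostly a side load when the grip closed about 1 mm off-centre, which I relieved before turning. The side-view estimate of the knob's top came out about 5 mm higher than the text gives, but the grip held. I did not measure the other bench items again, but the arm's path kept clear of them.

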